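# Gauge the copper block, then crack open the dry pot and hold it ajar

### The arm

A 6-joint arm with a two-finger parallel gripper is mounted at the origin on the work surface. World frame = base frame: x ahead of the robot, y to its left, z up, the work surface at z = 0. Lengths are in m, angles in rad, forces in N, time in s.
With the tool pointing down it reaches from about 0.3 to 0.75 m from the base axis. Payload 8.5 kg.
Tool frame: the origin (TCP) lies on the centre line of the jaws, within the pads' length; the fingertips stand 19 mm ahead of it and the grasp point (between the pads) is the TCP (robot.nose_length is the distance from the TCP to the fingertips, in m); z points along the fingers, x is the direction in which the jaws open and shut, and the axes are right-handed (so a half turn about z gives the same grasp; the last joint's range is limited). The gripper opens to 85 mm and grips with 20 to 120 N. Pads are 22 mm wide; open, the fingers measure 114 mm over their backs; the gripper's body (76 mm by 85 mm) begins 54 mm behind the grasp point. The pads swing forward as they close: fully open they stand 13 mm farther back than shut.
Start: joints at [1.097, 0.381, 1.297, -0, 1.464, -0.215], TCP at [0.141, 0.532, 0.25] pointing down, gripper open.
Joint ranges: [-3.11, 3.11], [-0.89, 2.33], [0.22, 2.48], [-1.42, 4.56], [0.17, 2.85], [-2.88, 2.88]. Speed limits (rad/s): [2.39, 2.39, 3.14, 3.14, 3.14, 3.14].

### API

Orientations are given as a unit quaternion [x, y, z, w].
In Python, from rig import robot gives the robot as it stands.
- The arm moves only by the tool step_arm, never from a script. Its argument "steps" is one flat list of numbers, 7 for each row, row after row: the shift along the tool's x, y, z as a fraction of full scale, then the turn, a rotation vector about the tool's x, y, z as a fraction of full scale, then the opening, from 0 (shut) to 1 (fully open). A call has 1 to 20 rows; each row shifts and turns the commanded pose from where the row before left it, along the tool's axes as they then stand; what a row does not reach is not made up. Full scale, the value 1, is 0.3 m for a shift and 1.5 rad for a turn. A row lasts 1/10 s, in which the tool goes at most 50 mm and 8.59 degrees, less where a joint would pass 70% of its speed; a pose out of reach is approached as far as the arm can. A call with a number of a shift or a turn outside -1 to 1 is refused whole. A call with a gripper value outside its range is refused whole. The fingers move at their own pace and stop on an object; "newtons" is the grip in N (left out, the last holds). Time passes only in rows, so rows that do not move let the fingers close. It gives the time, the measured TCP pose, the force and the opening at its end, in the units of the state.
- robot.get_obs(): the state, without advancing time (a new reading comes with each control period).
- robot.get_image(name): name is "scene" or "top" or "wrist"; returns the picture (384x512x3 uint8, red, green, blue); there is no depth.
- robot.camera_model(name): a dict with "fx", "fy", "cx", "cy" (pixels), "R" (3x3) and "t" (3): a world point X has camera coordinates R X + t; the wrist camera has in their place "T_tool_cam" (4x4, takes a point from camera to tool coordinates, whose origin is the TCP and whose axes are the tool frame's). Camera axes: x right, y down, z forward; pixel columns grow to the right and rows downward; lengths in m; the calibration is good to about 2 mm. The wrist camera is an equidistant fisheye: a pixel r from the principal point sees the ray r / f radians off the axis. A picture is of the moment at which its call begins: read the wrist's pose just before it. camera_model takes no time and is no camera call.
- robot.close_job(): hands the job in, once; it reports no verdict.
The state is a dict: "clock": time; "q": joint angles; "qd": joint speeds; "joint_torque": joint torques, N m; "position": TCP position; "eef_rot": TCP orientation; "force": force on the tool from outside, world axes, zero at the start; "wrist_torque": the same for the moment, N m; "finger_gap": finger opening in m.
Only numpy, scipy, OpenCV 4.12 (cv2) and the standard library are available. Lean on these libraries where they do the work, as an engineer would, in place of code of your own. Each camera call takes 0.05 s, during which the arm holds its last target.

### The job

Check the copper block's height first: press the red cap of the green height gauge gently down until the foot rests firmly on the block, keep it there for about a second so the reading can be taken, then let the cap spring back up. Then take the blue lid of the dry pot by its black handle, break it free of its sticky seal by pulling straight up without letting it fly up, and finish while still holding it: level and still over the pot's mouth, clear of the pot but only slightly open, its blue disc about 30 mm above the rim, so that the pot airs before the block is stored in it. Leave the block lying under the foot, and do not shove the other things about.

Things in the scene. Friction and masses are not known exactly. Their poses are not given: they have to be found in the camera images.
- cap_top (a point): Centre of the top face of the gauge's red push cap (disc 36 mm across, 12 mm thick), the top end of a vertical 10 mm rod that slides through the green head. The top face starts 196 to 218 mm above the table and is 182 mm above it when the foot touches the block. Press it straight down from above; nothing stands higher than 165 mm near it.
- foot_face (a point): Centre of the underside of the gauge's foot, a dark steel disc 24 mm across at the lower end of the same rod, 132 mm below cap_top. It starts 14 to 36 mm above the block and moves with the cap.
- foot: The foot and cap as one rigid part on the rod; its origin is on the rod axis, 45 mm above the foot's underside and 87 mm below the cap's top; z up.
- gauge_slide (a joint): How far the foot has been lowered from its rest, in m: 0 up, 0.042 the stop. A spring lifts it: about 2 N to start it, 60 N/m more on the way, so 2.5 to 4 N on the cap just before the foot touches; let go, it returns to 0.
- block: Loose copper block 40 x 60 x 30 mm (x, y, z) with two dark bores in its top, lying on the green 20 mm thick base plate of the gauge, roughly centred below the foot. Origin: centre of its underside, so its top is 30 mm higher, 50 mm above the table. Weighs about 0.6 kg.
- lid: Loose blue lid disc, 136 mm across, 8 mm thick, 0.25 to 0.5 kg, with a black bridge handle on top and a white plug 72 mm across going 21 mm down into the pot, with a 90 mm bead at its foot. Origin: centre of the disc's underside, which lies on the pot's rim when shut; x along the handle's bar, z up.
- lid_handle (a point): Centre of the bar of the lid's black handle: 80 mm long along the lid's x, 14 mm wide, 14 mm high, 50 mm above the lid's origin (150 mm above the table when shut), with a 10 mm thick post at each end and 35 mm of free space below it. Grip it across, along the lid's y, from above.
- pot_rim (a point): Centre of the rim of the fixed aluminium dry pot (136 mm across, mouth 92 mm, 100 mm high). Springy rubber noses in the mouth catch the plug's bead: pulled straight up, the lid needs a peak of 10 to 20 N in the first few mm (weight included), then less until free about 13 mm up, then only its weight. Let go when free, it drops and sits about 15 mm up on the noses.
- strip: Bystander: loose copper strip 150 x 20 x 6 mm lying between the gauge and the pot. Origin: centre of its underside.
- bracket: Bystander: loose copper angle bracket 50 x 40 x 40 mm. Origin: centre of its underside.
- wrench: Bystander: loose steel wrench 160 mm long, lying flat.
- screwdriver: Bystander: loose screwdriver 180 mm long, lying flat.
- oil: Bystander: yellow bottle, 56 mm across, 130 mm high, standing. Origin: centre of its underside.
- slug: Bystander: brass slug, 36 mm across, 30 mm high, standing. Origin: centre of its underside.
- jar: Bystander: grey jar, 60 mm across, 70 mm high, standing. Origin: centre of its underside.
Not all that is in view belongs to the job. What is shaped like the lid but turquoise or yellow is not meant.

How it is judged:
On the way, in this order (a step that is already met when the one before it is completed fails the run):
1. the gauge foot is pressed onto the block with more than 1 N for half a second, the lid still shut (contact force between foot and block above 1 N and value of joint gauge_slide above 0.008 m and z of lid in the frame of pot_rim below 0.004 m), for 0.5 s.
2. the cap is let go and back up, the lid still shut (value of joint gauge_slide below 0.004 m and contact force between the fingers and foot below 0.1 N and z of lid in the frame of pot_rim below 0.004 m), for 0.1 s.
3. the lid is broken free of the gasket by the fingers (z of lid in the frame of pot_rim above 0.014 m and contact force between the fingers and lid above 0.5 N), for 0.1 s.
At the end, for the whole second after the job is handed in: The fingers hold the lid by its handle, still, level within 0.2 rad, centred over the pot within 20 mm, 19 to 45 mm above the rim and touching the pot nowhere; the gauge cap is back up and the block lies flat under the foot, within 20 mm (z of lid in the frame of pot_rim between 0.019 and 0.045 m and linear speed of lid below 0.03 m/s and angle between lid's own z axis and vertical below 0.2 rad and horizontal distance between lid and pot_rim below 0.02 m and contact force between lid and pot below 0.05 N and contact force between the fingers and lid above 0.5 N and distance between the grasp point and lid_handle below 0.045 m and value of joint gauge_slide below 0.004 m and horizontal distance between block and foot_face below 0.02 m and height (world z) of block between 0.014 and 0.026 m and angle between block's own z axis and vertical below 0.1 rad); the arm keeps its last pose, push and grip.
It fails at once if the lid flies up (more than 90 mm above the rim) (z of lid in the frame of pot_rim above 0.09 m).
It fails at once if the foot is rammed into the block (over 45 N) (contact force between foot and block above 45 N).
It fails at once if another loose thing is shoved more than 30 mm (distance of any of strip, bracket, wrench, screwdriver, oil, slug, jar from where it was at the start of the episode above 0.03 m).
It also fails if it takes over 59 s, if anything falls off the work surface, if the arm or the gripper's body presses on something with over 40 N, if the wrist force passes 120 N, or if a joint passes its speed limit or range.

## Working session

There is one attempt and no reset: what is moved stays moved. The work goes in short steps, Python scripts to look and compute and a tool call to move; the robot and the scene stay as the last step left them, time stands still between calls to the robot, and variables do not carry over. Pictures are saved under pics/ and viewed, and the job is handed in when it is done.

Besides the shell and the picture viewer there is one more tool, called after "Emit:" as a command line: name --argument value ..., lists and objects as JSON in quotes. step_arm: Moves the arm, as the interface text tells. Its arguments: {"type":"object","properties":{"steps":{"type":"array","items":{"type":"number","minimum":-1,"maximum":1}},"newtons":{"type":"number"}},"required":["steps"]}

```bash
ls; mkdir -p pics
python3 - <<'E'
from rig import robot
import cv2
o=robot.get_obs();print(o)
for n in("scene","top","wrist"):
    im=robot.get_image(n);cv2.imwrite(f"pics/{n}0.png",im[:,:,::-1])
    print(n,robot.camera_model(n))
E
```

```text
pics
{'clock': 0.0, 'q': array([ 1.09670294e+00,  3.81194895e-01,  1.29829658e+00,  9.01470447e-06,
        1.46360505e+00, -2.15276533e-01]), 'qd': array([-0.00062651,  0.00015112,  0.00116257,  0.00096397, -0.00125239,
       -0.00132089]), 'joint_torque': array([-1.54144880e-03, -4.48451257e+01, -2.31279463e+01, -2.58845639e-04,
        4.75619177e-03, -9.93647404e-06]), 'position': array([0.14062195, 0.53142926, 0.24970028]), 'eef_rot': array([ 7.92444705e-01,  6.09943296e-01, -6.82000582e-04,  3.16712466e-04]), 'force': array([-0.75709018, -0.30013078,  0.66702007]), 'wrist_torque': array([-0.03462724,  0.03683952, -0.00368829]), 'finger_gap': 0.08523515810146286}
scene {'fx': 362.35011028211716, 'fy': 362.35011028211716, 'cx': 257.400553306191, 'cy': 195.17895101009907, 'R': array([[ 0.86304126,  0.50474188,  0.01988517],
       [ 0.28704556, -0.4576565 , -0.84151968],
       [-0.41564965,  0.73197415, -0.53986036]]), 't': array([-0.35011103,  0.00425031,  1.25169089])}
top {'fx': 357.5141468432973, 'fy': 357.5141468432973, 'cx': 250.0797641814051, 'cy': 199.1835959026759, 'R': array([[-0.00246644, -0.99996925,  0.00744389],
       [-0.99155526,  0.00148036, -0.12967641],
       [ 0.1296614 , -0.00770087, -0.99152843]]), 't': array([-0.00685746,  0.41236969,  1.16113325])}
wrist {'fx': 297.3186396354542, 'fy': 297.3186396354542, 'cx': 255.49542211616648, 'cy': 192.25068665970105, 'T_tool_cam': array([[ 9.99999879e-01,  4.53311507e-04, -1.92195554e-04,
        -6.61062014e-04],
       [-3.85418253e-04,  9.63591547e-01,  2.67378351e-01,
        -6.76574601e-02],
       [ 3.06403695e-04, -2.67378245e-01,  9.63591605e-01,
        -1.22489728e-01],
       [ 0.00000000e+00,  0.00000000e+00,  0.00000000e+00,
         1.00000000e+00]])}
```

View pics/scene0.png

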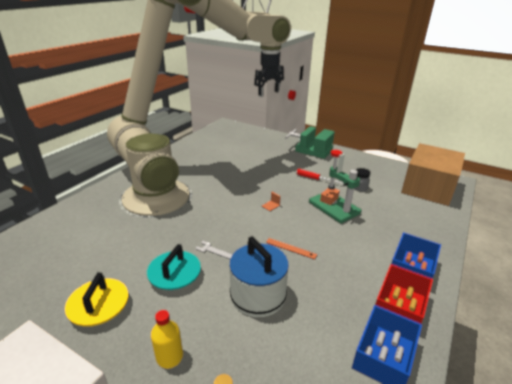

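View pics/top0.png

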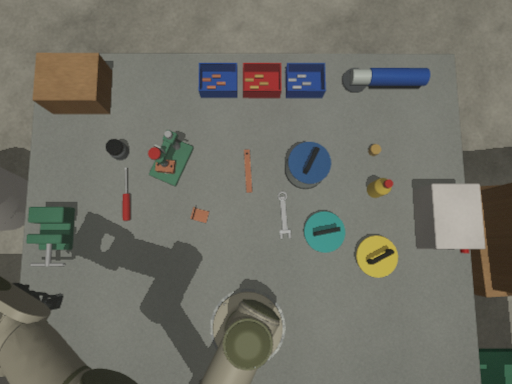

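View pics/wrist0.png

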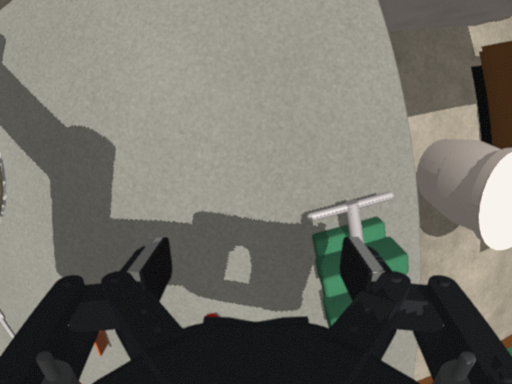

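Scene and top views. Lid candidates in the top image are blue on the aluminium pot (308,162), turquoise (324,231) and yellow (377,256). I choose the blue one. Red cap candidates are the gauge cap (155,153), the screwdriver handle (126,205) and the bottle cap (388,183). I choose the one on the green gauge and check both choices in crops.

Run:
```python
import cv2,numpy as np
t=cv2.imread("pics/top0.png");s=cv2.imread("pics/scene0.png")
a=cv2.resize(t[120:200,130:210],(400,400),interpolation=cv2.INTER_CUBIC)
b=cv2.resize(t[125:205,270:350],(400,400),interpolation=cv2.INTER_CUBIC)
cv2.imwrite("pics/c1.png",np.hstack([a,b]))
a=cv2.resize(s[140:230,290:380],(400,400),interpolation=cv2.INTER_CUBIC)
b=cv2.resize(s[230:320,215:305],(400,400),interpolation=cv2.INTER_CUBIC)
cv2.imwrite("pics/c2.png",np.hstack([a,b]))
```

```text
(no output)
```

View pics/c1.png

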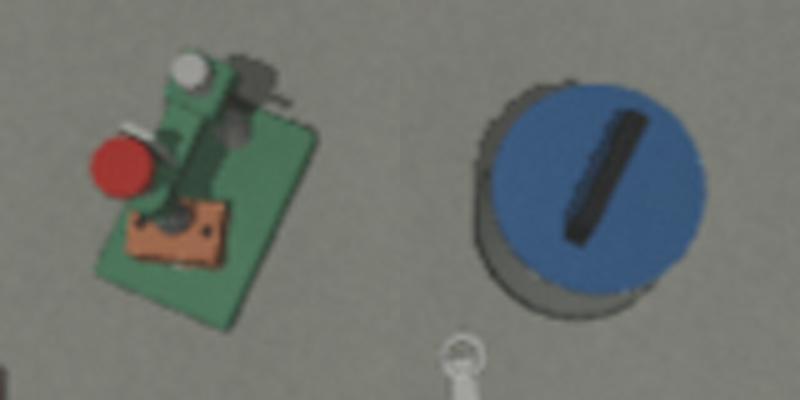

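View pics/c2.png

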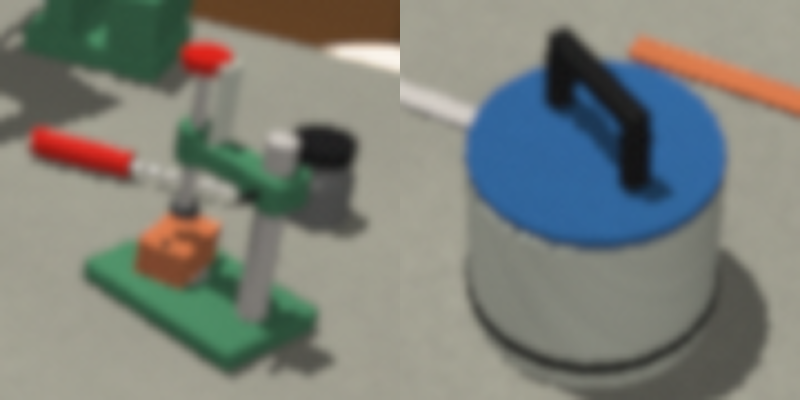

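The crops confirm both: the red cap sits on the green gauge above the copper block, and the blue lid lies on the aluminium pot. Now I measure them.

```bash
cat > h.py <<'E'
import cv2,numpy as np
from rig import robot
def ray(n,u,v):
    m=robot.camera_model(n);R=m['R'];d=R.T@np.array([(u-m['cx'])/m['fx'],(v-m['cy'])/m['fy'],1.]);return -R.T@m['t'],d
def atz(n,u,v,z):
    c,d=ray(n,u,v);return c+d*(z-c[2])/d[2]
def tri(a,b):
    (c1,d1),(c2,d2)=a,b
    A=np.stack([d1,-d2],1);s=np.linalg.lstsq(A,c2-c1,rcond=None)[0]
    p,q=c1+d1*s[0],c2+d2*s[1];return (p+q)/2,np.linalg.norm(p-q)
def cen(m,x0,y0,x1,y1):
    k=np.zeros_like(m);k[y0:y1,x0:x1]=m[y0:y1,x0:x1]
    n,l,st,c=cv2.connectedComponentsWithStats(k.astype(np.uint8));i=1+np.argmax(st[1:,4]);return c[i],st[i],l==i
E
python3 - <<'E'
from h import *
t=cv2.imread("pics/top0.png").astype(int);s=cv2.imread("pics/scene0.png").astype(int)
red=lambda i:(i[...,2]>110)&(i[...,1]<80)&(i[...,0]<80)
blue=lambda i:(i[...,0]>i[...,2]+45)&(i[...,0]>90)&(i[...,0]>i[...,1]+15)
ct,st,_=cen(red(t),140,140,170,165);cs,ss,_=cen(red(s),325,145,350,162)
print("cap",ct,st,cs,ss,tri(ray('top',*ct),ray('scene',*cs)))
for z in(.196,.207,.218):
    p=atz('top',*ct,z);m=robot.camera_model('scene');c=m['R']@(p-[0,0,0])+m['t'];print(z,p,c[:2]/c[2]*m['fx']+[m['cx'],m['cy']])
ct,st,lm=cen(blue(t),270,130,350,200)
h=cv2.convexHull(np.argwhere(lm)[:,::-1].astype(np.int32));e=cv2.fitEllipse(h);print("lid",ct,st,e,atz('top',*e[0],.108))
cs,ss,lm=cen(blue(s),215,230,305,300);h=cv2.convexHull(np.argwhere(lm)[:,::-1].astype(np.int32));e=cv2.fitEllipse(h);print(e,atz('scene',*e[0],.108))
dark=(t.max(2)<60)
c,st,lm=cen(dark,290,140,330,185);pts=np.argwhere(lm)[:,::-1].astype(np.float32);r=cv2.minAreaRect(pts);b=cv2.boxPoints(r);print("bar",c,r,st[4]);print([atz('top',*q,.157)[:2] for q in b],atz('top',*c,.152))
# scene handle bar ends
for q in((290+0,0),):pass
cu=(t[...,2]>t[...,0]+40)&~red(t)
c,st,lm=cen(cu,145,150,185,180);print('block',c,st,atz('top',*c,.048))
E
```

```text
cap [153.85087719 152.98245614] [148 147  12  13 114] [335.07017544 152.75438596] [331 150  10   7  57] (array([0.52442371, 0.27112977, 0.19381541]), np.float64(0.0030235993210662197))
0.196 [0.5252593  0.27130666 0.196     ] [335.92547772 152.03730032]
0.207 [0.5223486  0.26836446 0.207     ] [335.18511212 148.94068991]
0.218 [0.51943791 0.26542226 0.218     ] [334.43558529 145.80576228]
lid [308.99060632 162.59094791] [ 289  142   42   42 1171] ((309.1807861328125, 162.20469665527344), (40.966739654541016, 42.03620910644531), 120.56409454345703) [ 0.51859082 -0.19294563  0.108     ]
((258.5728454589844, 263.9165954589844), (41.56982421875, 58.400230407714844), 92.13536834716797) [ 0.52488259 -0.20279088  0.108     ]
bar [310.86607143 159.58035714] ((310.6000061035156, 159.8000030517578), (4.4721360206604, 27.72724151611328), 26.56505012512207) 112
[array([ 0.47948286, -0.16330278]), array([ 0.55571933, -0.20240943]), array([ 0.54951141, -0.21433051]), array([ 0.4733834 , -0.17513702])] [ 0.51624206 -0.19043208  0.152     ]
block [165.37837838 166.75      ] [155 160  20  13 148] [0.51784184 0.27146048 0.048     ]
```

Emit:
step_arm --steps '[-0.0425,0.1217,-0.006,0,0,0,0,-0.0425,0.1217,-0.006,0,0,0,0,-0.0425,0.1217,-0.006,0,0,0,0,-0.0425,0.1217,-0.006,0,0,0,0,-0.0425,0.1217,-0.006,0,0,0,0,-0.0425,0.1217,-0.006,0,0,0,0,-0.0425,0.1217,-0.006,0,0,0,0,-0.0425,0.1217,-0.006,0,0,0,0,-0.0425,0.1217,-0.006,0,0,0,0,-0.0425,0.1217,-0.006,0,0,0,0,-0.0425,0.1217,-0.006,0,0,0,0,-0.0425,0.1217,-0.006,0,0,0,0,0,0,0,0,0,0.07,0,0,0,0,0,0,0.07,0,0,0,0,0,0,0,0,0,0,0,0,0,0,0,0,0,0,0,0,0,0,0,0,0,0,0,0,0]'

```text
clock: 1.95
position: [0.5249, 0.2718, 0.272]
eef_rot: [0.852, 0.524, -0.0, 0.0]
force: [0.5, -0.5, 0.6]
finger_gap: -0.0003
```

Run:
```python
from h import *
im=robot.get_image("scene");cv2.imwrite("pics/s1.png",cv2.resize(im[60:240,260:440,::-1],(540,540),interpolation=cv2.INTER_CUBIC))
im=robot.get_image("wrist");cv2.imwrite("pics/w1.png",im[:,:,::-1])
print(robot.get_obs()['position'])
```

```text
[0.52500689 0.2717836  0.27197392]
```

View pics/s1.png

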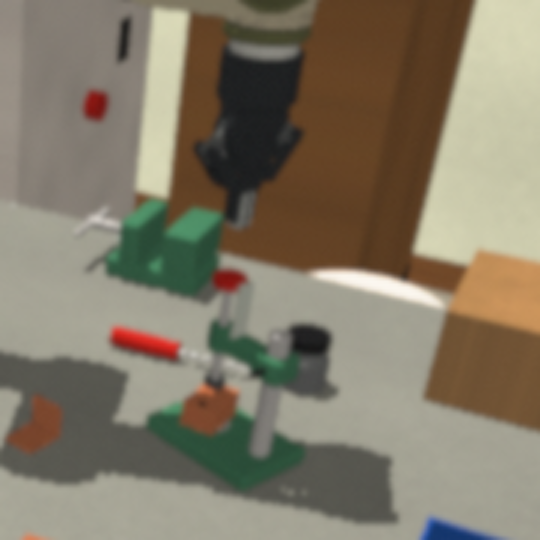

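View pics/w1.png

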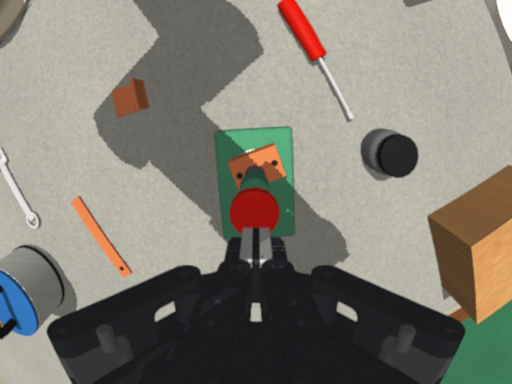

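The wrist view shows the red cap as a disc centred near (255,211), with the closed fingers at (256,243). I compute its position from that.

```bash
cat >> h.py <<'E'
from scipy.spatial.transform import Rotation as Ro
def wray(u,v,o=None):
    o=o or robot.get_obs();m=robot.camera_model('wrist');x,y=u-m['cx'],v-m['cy'];r=np.hypot(x,y);th=r/m['fx']
    d=np.array([np.sin(th)*x/r,np.sin(th)*y/r,np.cos(th)]);T=m['T_tool_cam'];R=Ro.from_quat(o['eef_rot']).as_matrix()
    return R@T[:3,3]+o['position'],R@T[:3,:3]@d
def watz(u,v,z,o=None):
    c,d=wray(u,v,o);return c+d*(z-c[2])/d[2]
E
python3 - <<'E'
from h import *
w=cv2.imread("pics/w1.png").astype(int)
red=(w[...,2]>110)&(w[...,1]<70)&(w[...,0]<70)
c,st,lm=cen(red,225,180,290,240)
h=cv2.convexHull(np.argwhere(lm)[:,::-1].astype(np.int32));print(c,st,cv2.minEnclosingCircle(h))
(x,y),r=cv2.minEnclosingCircle(h)
for z in (.196,.205):
  print(watz(x,y,z), np.linalg.norm(watz(x-r,y,z)-watz(x+r,y,z)), watz(c[0],c[1],z))
E
```

```text
[253.86938286 210.27261833] [ 229  189   50   45 1669] ((254.0, 213.0), 25.000099182128906)
[0.52673421 0.26898256 0.196     ] 0.0354670077724528 [0.52487061 0.26982345 0.196     ]
[0.52390978 0.27046555 0.205     ] 0.0338586098921226 [0.52213069 0.27126831 0.205     ]
```

The wrist view puts the cap at about (0.526, 0.269), z 0.197, within 3 mm of the fingertips, and the 35 mm diameter fits. I descend now.

Emit:
step_arm --steps '[0,0,0.0333,0,0,0,0,0,0,0.0333,0,0,0,0,0,0,0.0333,0,0,0,0,0,0,0.0333,0,0,0,0,0,0,0.0333,0,0,0,0,0,0,0.01,0,0,0,0,0,0,0.01,0,0,0,0,0,0,0.01,0,0,0,0,0,0,0.01,0,0,0,0,0,0,0.01,0,0,0,0,0,0,0,0,0,0,0]'

```text
clock: 3.15
position: [0.5252, 0.2716, 0.2068]
eef_rot: [0.852, 0.524, 0.0, -0.0]
force: [-1.9, 0.1, 2.6]
finger_gap: -0.0003
```

Emit:
step_arm --steps '[0,0,0.005,0,0,0,0,0,0,0.005,0,0,0,0,0,0,0,0,0,0,0]'

```text
clock: 3.45
position: [0.5252, 0.2716, 0.2039]
eef_rot: [0.852, 0.524, 0.0, 0.0]
force: [-1.3, -0.2, 3.0]
finger_gap: -0.0
```

Emit:
step_arm --steps '[0,0,0.0033,0,0,0,0,0,0,0.0033,0,0,0,0,0,0,0,0,0,0,0]'

```text
clock: 3.75
position: [0.5252, 0.2717, 0.2019]
eef_rot: [0.852, 0.524, 0.0, -0.0]
force: [-0.7, 0.2, 2.0]
finger_gap: 0.0001
```

Emit:
step_arm --steps '[0,0,0.0033,0,0,0,0,0,0,0,0,0,0,0]'

```text
clock: 3.95
position: [0.5252, 0.2717, 0.2011]
eef_rot: [0.852, 0.524, 0.0, 0.0]
force: [-0.6, -0.5, 3.8]
finger_gap: -0.0001
```

Emit:
step_arm --steps '[0,0,0.0017,0,0,0,0,0,0,0,0,0,0,0]'

```text
clock: 4.15
position: [0.5252, 0.2717, 0.2011]
eef_rot: [0.852, 0.524, 0.0, 0.0]
force: [-2.0, -0.1, 5.6]
finger_gap: -0.0
```

Emit:
step_arm --steps '[0,0,0.0017,0,0,0,0,0,0,0,0,0,0,0]'

```text
clock: 4.35
position: [0.5252, 0.2717, 0.201]
eef_rot: [0.852, 0.524, 0.001, 0.0]
force: [-3.2, -0.8, 9.0]
finger_gap: -0.0001
```

Emit:
step_arm --steps '[0,0,0.0017,0,0,0,0,0,0,0,0,0,0,0]'

```text
clock: 4.55
position: [0.5252, 0.2717, 0.201]
eef_rot: [0.852, 0.524, 0.001, 0.0]
force: [-3.5, -1.7, 13.1]
finger_gap: -0.0002
```

The motion stopped at TCP 0.201 (cap at 0.182), as it should with the foot on the block, with about 9 N of that on the foot. I hold, then rise slowly.

Emit:
step_arm --steps '[0,0,0,0,0,0,0,0,0,0,0,0,0,0,0,0,0,0,0,0,0,0,0,0,0,0,0,0,0,0,0,0,0,0,0,0,0,0,0,0,0,0,0,0,0,0,0,0,0,0,0,0,0,0,0,0,0,0,0,0,0,0,0,0,0,0,0,0,0,0,0,0,0,0,0,0,0]'

```text
clock: 5.65
position: [0.5252, 0.2717, 0.201]
eef_rot: [0.852, 0.524, 0.001, 0.0]
force: [-4.7, -1.8, 12.8]
finger_gap: 0.0001
```

Emit:
step_arm --steps '[0,0,-0.0083,0,0,0,0,0,0,-0.01,0,0,0,0,0,0,-0.01,0,0,0,0,0,0,-0.01,0,0,0,0,0,0,-0.01,0,0,0,0,0,0,-0.01,0,0,0,0,0,0,-0.01,0,0,0,0,0,0,-0.01,0,0,0,0,0,0,-0.03,0,0,0,0,0,0,-0.05,0,0,0,0,0,0,-0.05,0,0,0,0,0,0,-0.05,0,0,0,0,0,0,0,0,0,0,0,0,0,0,0,0,0,0]'

```text
clock: 7.05
position: [0.525, 0.2716, 0.2768]
eef_rot: [0.852, 0.524, -0.0, -0.0]
force: [-0.2, -0.3, -0.8]
finger_gap: 0.0
```

Run:
```python
from h import *
im=robot.get_image("scene");cv2.imwrite("pics/s2.png",cv2.resize(im[60:240,260:440,::-1],(540,540),interpolation=cv2.INTER_CUBIC))
print(robot.get_obs()['position'])
```

```text
[0.52489097 0.27155599 0.27626455]
```

View pics/s2.png

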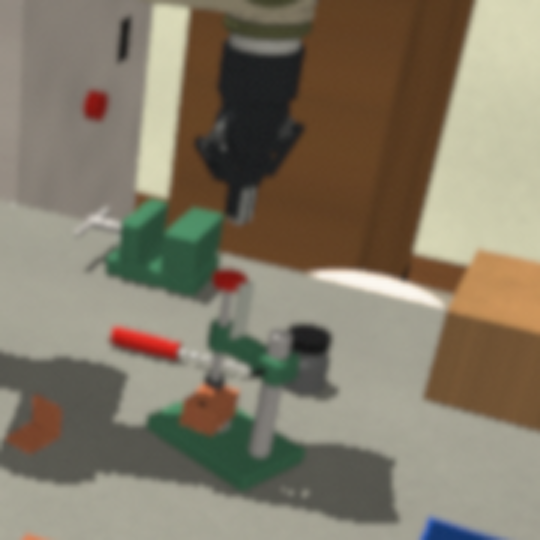

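The cap is back at its start position (228,279 in the crop) and the block has not moved. Now I travel to the lid, placing the camera above the handle.

Emit:
step_arm --steps '[-0.1068,0.0647,0,0,0,0,0,-0.1068,0.0647,0,0,0,0,0,-0.1068,0.0647,0,0,0,0,0,-0.1068,0.0647,0,0,0,0,0.7,-0.1068,0.0647,0,0,0,0,0.7,-0.1068,0.0647,0,0,0,0,0.7,-0.1068,0.0647,0,0,0,0,0.7,-0.1068,0.0647,0,0,0,0,0.7,-0.1068,0.0647,0,0,0,0,0.7,-0.1068,0.0647,0,0,0,0,0.7,-0.1068,0.0647,0,0,0,0,0.7,-0.1068,0.0647,0,0,0,0,0.7,-0.1068,0.0647,0,0,0,0,0.7,0,0,0,0,0,0,0.7,0,0,0,0,0,0,0.7,0,0,0,0,0,0,0.7]'

```text
clock: 8.7
position: [0.5619, -0.213, 0.2766]
eef_rot: [0.852, 0.524, -0.0, -0.001]
force: [-0.6, -0.3, 0.0]
finger_gap: 0.0598
```

Run:
```python
from h import *
o=robot.get_obs();print(o['position'],o['eef_rot'])
w=robot.get_image("wrist")[:,:,::-1].copy();cv2.imwrite("pics/w3.png",w);w=w.astype(int)
dark=w.max(2)<60
c,st,lm=cen(dark,150,60,360,230);r=cv2.minAreaRect(np.argwhere(lm)[:,::-1].astype(np.float32));print(c,st,r)
b=cv2.boxPoints(r);print([watz(*q,.157,o)[:2].round(4) for q in b],watz(*c,.155,o))
```

```text
[ 0.56191344 -0.21299629  0.27655677] [ 8.51798013e-01  5.23870041e-01 -1.72171009e-04 -5.43979456e-04]
[252.05346821 140.68280347] [ 245   95   16   93 1384] ((252.5, 141.0), (92.0, 15.0), 90.0)
[array([ 0.4852, -0.1844]), array([ 0.4907, -0.1737]), array([ 0.5588, -0.2079]), array([ 0.5531, -0.2192])] [ 0.52121712 -0.19634367  0.155     ]
```

View pics/w3.png

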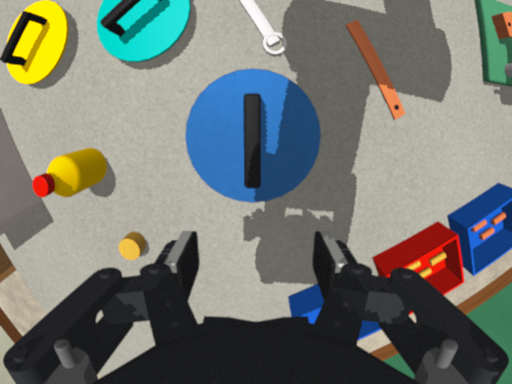

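The bar (252,141) lies along tool y, and its measured length of about 76 mm fits the stated 80 mm. The wrist and top views agree to 2–3 mm across the bar. I align and lower.

Emit:
step_arm --steps '[-0.0035,-0.0767,0,0,0,0,0.7,-0.0035,-0.0767,0,0,0,0,0.7,0,0,0,0,0,0,0.7,0,0,0.0667,0,0,0,0.7,0,0,0.0667,0,0,0,0.7,0,0,0.0667,0,0,0,0.7,0,0,0.0667,0,0,0,0.7,0,0,0.0667,0,0,0,0.7,0,0,0.0177,0,0,0,0.7,0,0,0.0177,0,0,0,0.7,0,0,0.0177,0,0,0,0.7,0,0,0.0177,0,0,0,0.7,0,0,0.0177,0,0,0,0.7,0,0,0,0,0,0,0.7]'

```text
clock: 10.15
position: [0.5199, -0.1949, 0.1499]
eef_rot: [0.852, 0.524, -0.0, -0.0]
force: [0.5, -0.6, 0.0]
finger_gap: 0.0598
```

Run:
```python
from h import *
o=robot.get_obs();print(o['position'],o['force'])
w=robot.get_image("wrist")[:,:,::-1];s=robot.get_image("scene")[:,:,::-1]
cv2.imwrite("pics/m4.png",np.hstack([cv2.resize(w,(400,300)),cv2.resize(s[190:310,180:340],(400,300),interpolation=cv2.INTER_CUBIC)]))
```

```text
[ 0.51987101 -0.19493401  0.14986077] [ 0.48196236 -0.5955961   0.04996988]
```

View pics/m4.png

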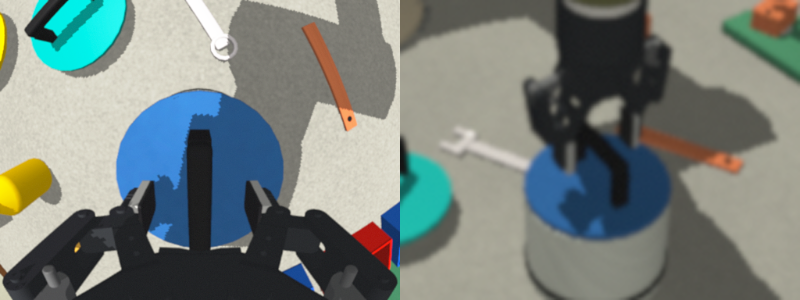

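The bar (200,190) is centred between the fingers at (143,190) and (258,190), so I close at 50 N.

Emit:
step_arm --steps '[0,0,0,0,0,0,0.3,0,0,0,0,0,0,0.2,0,0,0,0,0,0,0,0,0,0,0,0,0,0,0,0,0,0,0,0,0,0,0,0,0,0,0,0,0,0,0,0,0,0,0,0,0,0,0,0,0,0]' --newtons 60

```text
clock: 11.05
position: [0.5201, -0.1952, 0.1507]
eef_rot: [0.852, 0.524, 0.0, 0.0]
force: [-1.9, 0.4, 5.7]
finger_gap: 0.0127
```

Emit:
step_arm --steps '[0,0,-0.0033,0,0,0,0,0,0,-0.0033,0,0,0,0,0,0,-0.0033,0,0,0,0,0,0,0,0,0,0,0]'

```text
clock: 11.45
position: [0.5198, -0.1949, 0.1524]
eef_rot: [0.852, 0.523, -0.0, -0.001]
force: [1.2, -2.4, -10.2]
finger_gap: 0.0127
```

Emit:
step_arm --steps '[0,0,-0.0033,0,0,0,0,0,0,-0.0033,0,0,0,0,0,0,0,0,0,0,0]'

```text
clock: 11.75
position: [0.52, -0.195, 0.1554]
eef_rot: [0.852, 0.524, -0.0, -0.0]
force: [0.7, -1.5, -9.1]
finger_gap: 0.0126
```

Emit:
step_arm --steps '[0,0,-0.005,0,0,0,0,0,0,-0.005,0,0,0,0,0,0,-0.005,0,0,0,0,0,0,-0.005,0,0,0,0,0,0,-0.005,0,0,0,0,0,0,-0.005,0,0,0,0,0,0,-0.005,0,0,0,0,0,0,-0.005,0,0,0,0,0,0,-0.005,0,0,0,0,0,0,-0.005,0,0,0,0,0,0,0,0,0,0,0]'

```text
clock: 12.85
position: [0.5201, -0.195, 0.1706]
eef_rot: [0.852, 0.524, 0.0, 0.0]
force: [0.2, -0.5, -3.1]
finger_gap: 0.0127
```

Emit:
step_arm --steps '[0,0,-0.005,0,0,0,0,0,0,-0.005,0,0,0,0,0,0,-0.005,0,0,0,0,0,0,-0.005,0,0,0,0,0,0,-0.005,0,0,0,0,0,0,-0.005,0,0,0,0,0,0,0,0,0,0,0,0,0,0,0,0,0,0]'

```text
clock: 13.65
position: [0.52, -0.195, 0.1793]
eef_rot: [0.852, 0.524, 0.0, 0.0]
force: [0.5, 0.2, -4.7]
finger_gap: 0.0127
```

Run:
```python
from h import *
o=robot.get_obs();print(o['clock'],o['position'],o['force'],o['finger_gap'])
t=robot.get_image("top")[:,:,::-1];s=robot.get_image("scene")[:,:,::-1]
cv2.imwrite("pics/top5.png",t);cv2.imwrite("pics/scene5.png",s)
cv2.imwrite("pics/m5.png",np.hstack([cv2.resize(t,(400,300)),cv2.resize(s[190:310,180:340],(400,300),interpolation=cv2.INTER_CUBIC)]))
```

```text
13.65 [ 0.52003126 -0.1950166   0.17933851] [ 0.49661848  0.19007537 -4.70576247] 0.012747681410368234
```

View pics/m5.png

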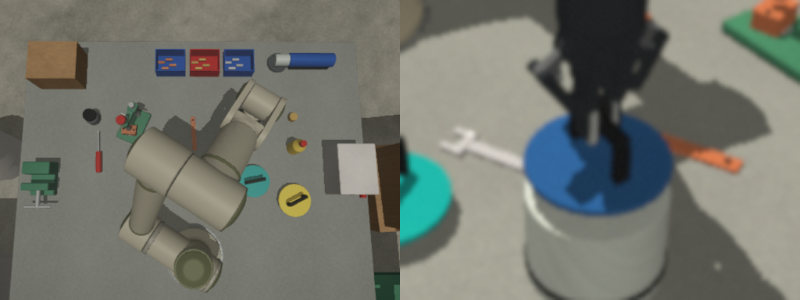

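Run:
```python
import cv2,numpy as np
a=cv2.imread("pics/scene0.png");b=cv2.imread("pics/scene5.png")
cv2.imwrite("pics/m6.png",np.hstack([cv2.resize(i[225:325,208:308],(400,400),interpolation=cv2.INTER_CUBIC) for i in(a,b)]))
```

```text
(no output)
```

View pics/m6.png

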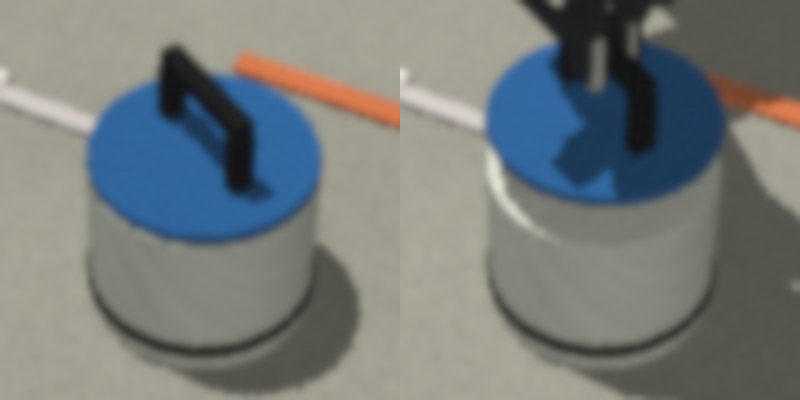

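The scene comparison shows the disc about 9 px (~30 mm) higher, level and centred, with the plug clear of the rim. The force is about the lid's weight (~4.7 N). I hand it in.

Run:
```python
from rig import robot
o=robot.get_obs();print(o['position'],abs(o['qd']).max());print(robot.close_job())
```

```text
[ 0.51999396 -0.19503158  0.1792707 ] 0.0022325243738011203
the job is handed in; nothing more can be done
None
```

I measured the block, broke the blue lid free and handed the job in after 13.65 s, still holding the lid about 30 mm above the pot's rim. The hand-in reports no verdict.

- **Gauge:** I pressed the red cap until it stopped at 182 mm, the height given for the foot touching the block. I held it there for about 1.1 s at roughly 13 N in all, about 9 N of it on the block. Afterwards the cap was back where it started and the block had not visibly moved.
- **Lid:** I gripped the bar at 60 N and pulled straight up in 1–1.5 mm steps. The highest pull I read was about 10 N, read only between moves.
- **Final state:** The force reading was about 4.7 N, roughly the lid's weight, and the arm was still. The scene picture shows the lid about 30 mm up, level and over the pot's mouth. The other loose things showed no visible shift.

**Disagreements:** The top and wrist cameras differed by about 8 mm on the handle's position, mostly along the bar. I gripped between the two; the lid's sideways shift in the last picture was about 3 mm. I read 4.7 N at the end but 3.1 N a moment earlier; I put that down to noise and did not recheck it.

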